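# Feel for the notch and spring the tool chest open

## Robot

A 6-joint arm with a two-finger parallel gripper is mounted at the origin on the work surface. World frame = base frame: x ahead of the robot, y to its left, z up, the work surface at z = 0. Lengths are in mm, angles in rad, forces in N, time in s.
With the tool pointing down it reaches from about 375 to 900 mm from the base axis. Payload 3.1 kg.
Tool frame: the origin (TCP) lies at the very end of the fingers, on their centre line; the grasp point (between the pads) lies 19 mm behind it; z points along the fingers, y is the line along which they close (so a half turn about z gives the same grasp; the last joint's range is limited). The gripper opens to 85 mm and grips with 20 to 120 N. Pads are 22 mm wide; open, the fingers measure 114 mm over their backs; the gripper's body (76 mm by 85 mm) begins 54 mm behind the grasp point. The pads swing forward as they close: fully open they stand 13 mm farther back than shut.
Start: joints at [1.01, 0.527, 1.433, -0, 1.181, -0.178], TCP at [232.828, 579.99, 231.31] pointing down, gripper open.
Joint ranges: [-3.08, 3.08], [-0.75, 2.2], [0.22, 2.44], [-1.43, 4.57], [0, 2.65], [-2.85, 2.85]. Speed limits (rad/s): [2.79, 2.79, 3.14, 3.14, 3.14, 3.14].

## Interface

Orientations are given as a rotation vector (axis times angle).
In Python, from rig import readout, eyes, workorder gives the robot as it stands. The module is installed in compiled form; this text tells all that it offers.
- The arm moves only by the tool play_rows, never from a script. Its argument "series" is a list that holds one entry, the list of rows, each a list of 4 numbers: the shift along the tool's x, y, z in m, then the turn about the tool's z in degrees. A call has 1 to 8 rows; each row shifts and turns the commanded pose from where the row before left it, along the tool's axes as they then stand; what a row does not reach is not made up. A row lasts 1/12 s, in which the tool goes at most 41.7 mm and 7.16 degrees, less where a joint would pass 70% of its speed; a pose out of reach is approached as far as the arm can. A call is refused whole if a number of a shift passes 0.0417 or a number of a turn 7.16, either way. A call with a gripper value outside its range is refused whole. "fingers" is the gripper command: -1 is fully open, 1 is shut, values between are in proportion, set as the call begins (left out, the last holds). The fingers move at their own pace and stop on an object; "force" is the grip in N (left out, the last holds). Time passes only in rows, so rows that do not move let the fingers close. It gives the time, the measured TCP pose, the force, the opening and the grip force at its end, in the units of the state.
- readout.read_state(): the state, without advancing time (a new reading comes with each control period).
- eyes.snapshot(name): name is "scene" or "top" or "wrist"; returns the picture (480x640x3 uint8, blue, green, red); there is no depth.
- eyes.camera_info(name): a dict with "intrinsics" (3x3 intrinsics, pixels), "R" (3x3) and "t" (3): a world point X has camera coordinates R X + t; the wrist camera has in their place "T_tool_cam" (4x4, takes a point from camera to tool coordinates, whose origin is the TCP and whose axes are the flange's). Camera axes: x right, y down, z forward; pixel columns grow to the right and rows downward; lengths in mm; the calibration is good to about 2 mm. A picture is of the moment at which its call begins: read the wrist's pose just before it. camera_info takes no time and is no camera call.
- workorder.finish_job(): hands the job in; it is judged then, once.
The state is a dict: "time": time; "joints": joint angles; "qd": joint speeds; "joint_torque": joint torques, N m; "eef_pos": TCP position; "tool_rot": TCP orientation; "contact_force": force on the tool from outside, world axes, zero at the start; "wrist_torque": the same for the moment, N m; "grip_width": opening from 0.0 (shut) to 1.0 (fully open); "grasp_force": force on a finger pad.
Only numpy, scipy, OpenCV 4.12 (cv2) and the standard library are available. Lean on these libraries where they do the work, as an engineer would, in place of code of your own. Each camera call takes 0.05 s, during which the arm holds its last target. There are 200 camera calls.

## Task

Open the tool chest: put a fingertip on its front ledge at the end on the robot's left, run it along the ledge until it drops into the finger notch, and press down the catch inside so that the lid springs up by itself. Then take the hand away and leave the lid standing open; grasp nothing, do not force the lid, and leave the things around the chest where they are.

Things in the scene. Friction and masses are not known exactly. Their poses are not given: they have to be found in the camera images.
- case: low grey plastic tool chest with a white lid, fixed to the bench, 276 mm front to back (its x axis, +x away from the robot), 360 mm long (its y axis, +y to the robot's left), origin under its middle, z up. Along its front, the side nearest the robot, runs a flat level ledge 46 mm deep (x = -138 to -92 mm), 70 mm above the bench and 360 mm long
- ledge_left (a point): point on top of the ledge near its end at the robot's left: x = -118, y = +160, z = 70 mm of the chest, so 20 mm from the end and 20 mm behind the front face; axes as the chest. The ledge is always whole beyond y = +135 mm and beyond y = -135 mm
- ledge_right (a point): the same point near the ledge's other end (y = -160 mm). Somewhere between y = -135 and +135 mm, not told where, one finger notch is cut into the ledge from its front face: 40 mm long (y), 37 mm deep (x = -138 to -101 mm), open at top and front, of the same grey plastic; elsewhere the ledge is whole
- lid_front (a point): middle of the upper front edge of the lid, which lies behind the ledge: shut, it is at x = -90, z = 79 mm of the chest, so it stands 9 mm above the ledge; about 275 mm up when open. The lid's carrying handle stands to z = 106 mm near x = +30 mm
- catch (a joint): how far the sprung catch in the notch is pressed, rad: 0 untouched, 0.30 fully down. Its press rib fills the notch's length at x = -126 to -118 mm, its top 8 mm below the ledge (z = 62 mm), 15 mm below when fully down. It takes 1.5 N to start, about 6 N fully down; it lets the lid go at about 0.18 (4.5 mm down) and springs back when let go
- lid (a joint): angle of the lid about its hinge along the back of the chest, rad: 0 shut and latched; once the catch lets go, springs raise it by themselves in about 2 s to about 1.1, where it stays. Its front swings up and back with 2 N at most, and may lean on a hand held over it until that hand moves away up and towards the robot
- stamp: turned wooden stamp, 30 mm wide, 60 mm tall, standing in front of the chest; origin under its foot; not part of the job
- rib_tool: flat wooden modelling tool about 145 mm long, 8 mm thick, lying in front of the chest; origin at its underside, its x axis runs along it; not part of the job
- pot: small fired clay pot, 80 mm wide, 85 mm tall, standing beyond the chest's left end; origin under its foot; not part of the job
- tool_jar: white jar, 80 mm wide, 100 mm tall, with tools sticking up to 175 mm, standing beyond the chest's right end; origin under its foot; not part of the job
- bowl: steel bowl, 130 mm wide, 55 mm tall, to the robot's left; origin under its foot; not part of the job
- rolling_pin: wooden rolling pin 400 mm long, 52 mm thick, lying to the robot's right, along its x axis; origin at its underside; not part of the job
- brush: brush 190 mm long lying to the robot's right; origin at its underside; not part of the job
Things that resemble listed ones, but are neither listed nor needed, are in the scene too. Leave any blue, green or turquoise look-alike of the part that bears catch alone.

How it is judged (in metres and radians):
On the way, in this order (a step that is already met when the one before it is completed fails the run):
1. a fingertip touches the ledge at the end on the robot's left (contact force between the fingers and case above 0.3 N and y of the grasp point in the frame of case above 0.135 m and value of joint lid below 0.03 rad), for 0.05 s.
2. the fingertip comes along the ledge onto the near side of the notch, with the catch not yet pressed (contact force between the fingers and notch_left_lip above 0.3 N and y of the grasp point in the frame of case below 0.13 m and value of joint catch below 0.05 rad), for 0.02 s.
3. the fingertip presses the catch in the notch (value of joint catch above 0.17 rad and (contact force between the fingers and catch_rib above 1 N or contact force between the fingers and catch_plate above 1 N)), for 0.02 s.
At the end, for the whole second after the job is handed in: the lid has sprung open to more than 0.8 rad and stands still (under 0.1 rad/s), the catch has sprung back (under 0.05 rad), and every bystander is within 25 mm of where it stood (value of joint lid above 0.8 rad and velocity of joint lid below 0.1 rad/s and value of joint catch below 0.05 rad and distance of each of stamp, rib_tool, pot, tool_jar, bowl, rolling_pin, brush from where it was at the start of the episode below 0.025 m); the robot touches nothing.
It fails at once if the fingers force the lid with more than 20 N (contact force between the fingers and lid_panel above 20 N).
It fails at once if the fingers grip or press the lid's handle (contact force between the fingers and handle_a above 3 N or contact force between the fingers and handle_b above 3 N or contact force between the fingers and handle_c above 3 N).
It fails at once if a thing that stands around the chest is lifted, carried or pushed more than 25 mm (distance of any of stamp, rib_tool, pot, tool_jar, bowl, rolling_pin, brush from where it was at the start of the episode above 0.025 m).
It also fails if it takes over 67 s, if anything falls off the work surface, if the arm or the gripper's body presses on something with over 40 N, if the wrist force passes 120 N, or if a joint passes its speed limit or range.

## Working session

There is one attempt and no reset: what is moved stays moved. The work goes in short steps, Python scripts to look and compute and a tool call to move; the robot and the scene stay as the last step left them, time stands still between calls to the robot, and variables do not carry over. Pictures are saved under pics/ and viewed, at most 10 in all, crops included, and the job is handed in when it is done.

Besides the shell and the picture viewer there is one more tool, called after "Request:" by a JSON object that holds its "op" and its "data". play_rows: Moves the arm, as the interface text tells. Its arguments: {"type":"object","properties":{"series":{"type":"array","items":{"type":"array","items":{"type":"array","items":{"type":"number"}}}},"fingers":{"type":"number"},"force":{"type":"number"}},"required":["series"]}

```bash
mkdir -p pics; python3 - <<'E'
from rig import readout, eyes
import cv2,numpy as np
print(readout.read_state())
for n in("scene","top"):
    cv2.imwrite(f"pics/{n}0.png",eyes.snapshot(n)); print(n,eyes.camera_info(n))
print(eyes.camera_info("wrist"))
E
```

```text
{'time': 0.0, 'joints': array([ 1.01049752e+00,  5.28531681e-01,  1.43394748e+00,  8.64342574e-06,
        1.18138435e+00, -1.78487749e-01]), 'qd': array([-0.00130749,  0.00054222, -0.00194404, -0.00122158, -0.00157261,
        0.00074918]), 'joint_torque': array([-5.27598513e-04, -4.42334890e+01, -1.78030103e+01, -2.40239997e-04,
        8.24905612e-03,  1.62962567e-05]), 'eef_pos': array([232.44056785, 579.37360667, 230.27900604]), 'tool_rot': array([-0.59595884, -3.08370374,  0.00332103]), 'contact_force': array([ 0.39447597, -0.17770849,  0.07692482]), 'wrist_torque': array([0.04354845, 0.00134898, 0.02493216]), 'grasp_force': 0.0, 'grip_width': 1.0000802297038023}
scene {'intrinsics': array([[622.0906744 ,   0.        , 323.32766342],
       [  0.        , 622.0906744 , 246.01685083],
       [  0.        ,   0.        ,   1.        ]]), 'R': array([[ 0.18046669,  0.98354773,  0.0081019 ],
       [ 0.84763907, -0.15134044, -0.50853129],
       [-0.49893865,  0.09864045, -0.86100539]]), 't': array([ -95.30363605, -451.1686227 , 1922.56905101])}
top {'intrinsics': array([[436.01287
[... 173 characters left out ...]
16, -0.0015415 ],
       [-0.97352343, -0.04467608, -0.2241789 ],
       [ 0.22387042,  0.01185709, -0.97454679]]), 't': array([ -21.85750433,  578.55381642, 1115.9090658 ])}
{'intrinsics': array([[333.35592014,   0.        , 325.35375648],
       [  0.        , 333.35592014, 246.05627402],
       [  0.        ,   0.        ,   1.        ]]), 'T_tool_cam': array([[-2.27344385e-04, -9.53802750e-01, -3.00433457e-01,
         7.62384851e+01],
       [ 9.99999816e-01, -3.86043291e-04,  4.68871913e-04,
         1.95023726e-01],
       [-5.63191641e-04, -3.00433295e-01,  9.53802662e-01,
        -1.42925094e+02],
       [ 0.00000000e+00,  0.00000000e+00,  0.00000000e+00,
         1.00000000e+00]])}
```

View pics/scene0.png

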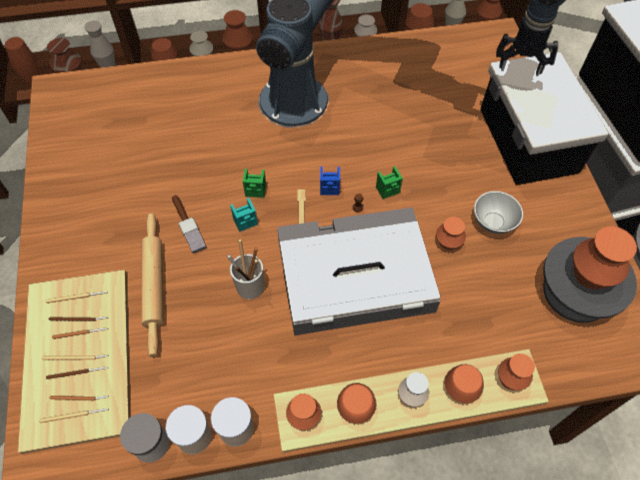

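View pics/top0.png

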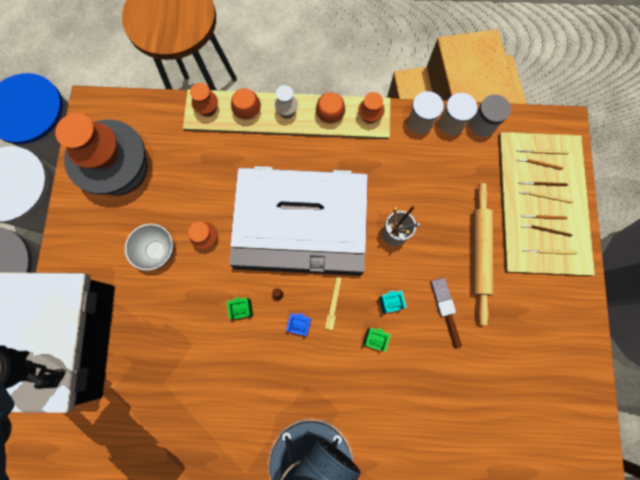

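The top view shows the chest with its ledge from about (232,258) to (366,263), and what looks like the notch near (317,262). In the scene view the notch is near (326,226). The green, blue and turquoise blocks in front are look-alikes to leave alone. I'll enlarge both views to confirm.

```bash
python3 - <<'E'
import cv2,numpy as np
t=cv2.imread("pics/top0.png")[225:285,220:380]; s=cv2.imread("pics/scene0.png")[195:255,270:430]
f=lambda a:cv2.resize(a,None,fx=5,fy=5,interpolation=cv2.INTER_CUBIC)
cv2.imwrite("pics/c0.png",np.vstack([f(t),f(s)]))
E
```

```text
(no output)
```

View pics/c0.png

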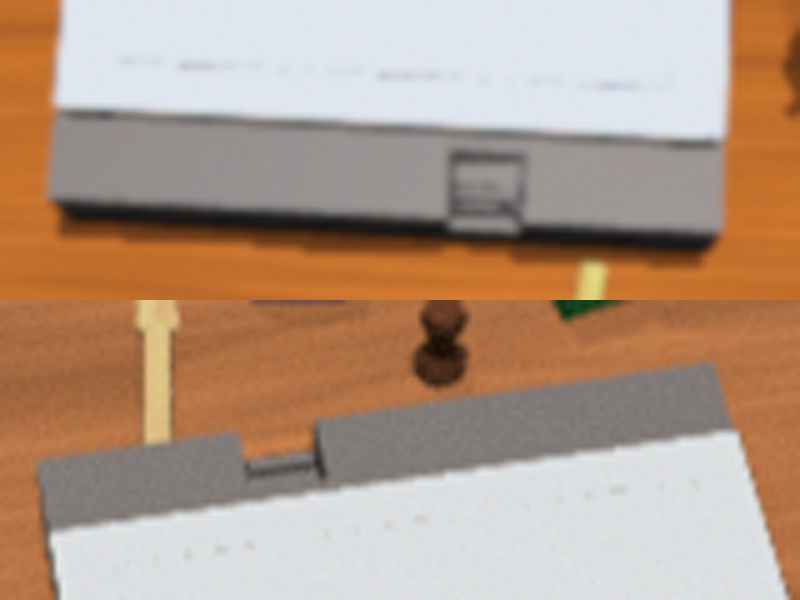

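The crop confirms one notch, grey inside: top-crop u 449–523, scene-crop u 240–316. Next I'll triangulate the ledge corners and notch edges, and check them against the 70 mm height and the 360 and 40 mm lengths.

```bash
cat > h.py <<'E'
import numpy as np,cv2
from rig import eyes
I={n:eyes.camera_info(n) for n in("scene","top")}
P={n:i["intrinsics"]@np.c_[i["R"],i["t"]] for n,i in I.items()}
def tri(s,t):
    X=cv2.triangulatePoints(P["scene"],P["top"],np.array(s,float),np.array(t,float))[:,0]; return X[:3]/X[3]
def onz(n,p,z):
    i=I[n]; C=-i["R"].T@i["t"]; d=i["R"].T@np.linalg.solve(i["intrinsics"],[*p,1]); return C+d*(z-C[2])/d[2]
E
python3 - <<'E'
from h import *
np.set_printoptions(precision=1,suppress=True)
T=lambda u,v:(220+u/5,225+v/5)
S=lambda u,v:(270+u/5,195+(v-300)/5)
pts=dict(FL=(S(715,364),T(48,202)),FR=(S(38,462),T(717,236)),NL=(S(316,422),T(449,222)),NR=(S(240,433),T(523,226)),BL=(S(738,430),T(55,110)),BR=(S(50,531),T(724,141)))
for k,(s,t) in pts.items(): print(k,tri(s,t),onz("scene",s,70),onz("top",t,70))
fl=(onz("scene",pts["FL"][0],70)+onz("top",pts["FL"][1],70))/2;fr=(onz("scene",pts["FR"][0],70)+onz("top",pts["FR"][1],70))/2
ey=(fl-fr)/np.linalg.norm(fl-fr);ex=np.array([ey[1],-ey[0],0]);o=(fl+fr)/2+138*ex
print("len",np.linalg.norm(fl-fr),"yaw deg",np.degrees(np.arctan2(ex[1],ex[0])),"origin",o)
for k in("NL","NR"):
    for n,j in(("scene",0),("top",1)):
        d=onz(n,pts[k][j],70)-o; print(k,n,d@ex,d@ey)
for n,p in(("stamp",(277,296)),("rib",(338,281)),("pot",(200,240))): print(n,onz("top",p,5))
for p in(-118,160),(-118,100),(-122,-40): print(p,o+p[0]*ex+p[1]*ey)
print(np.degrees(np.arctan2(3.0837,.59596)))
E
```

```text
FL [494.5 244.9  62.4] [499.3 244.7  70. ] [492.7 239.3  70. ]
FR [ 492.3 -115.5   62.6] [ 497.2 -114.7   70. ] [ 490.8 -117.    70. ]
NL [493.5  29.9  63. ] [498.2  31.   70. ] [491.8  25.4  70. ]
NR [493.2 -10.2  62.8] [498.   -9.1  70. ] [491.4 -13.9  70. ]
BL [542.9 243.4  72.2] [541.5 246.   70. ] [542.7 240.1  70. ]
BR [ 541.8 -116.2   74.6] [ 539.3 -114.7   70. ] [ 542.3 -119.5   70. ]
len 357.8028506462984 yaw deg -0.3176127286411886 origin [633.   62.3  70. ]
NL scene -134.62880884175271 -32.05504286037127
NL top -141.0198312573184 -37.672721413704785
NR scene -134.6409881687848 -72.14439837296354
NR top -141.1370826989401 -77.03460164308173
stamp [423.4 114.3   5. ]
rib [472.8 -52.9   5. ]
pot [571.9 344.4   5. ]
(-118, 160) [515.9 223.   70. ]
(-118, 100) [515.5 163.   70. ]
(-122, -40) [510.8  23.   70. ]
79.06179082899371
```

Ledge frame: the chest's yaw is about -0.3°, its front face is at x≈494 and its left end at y≈243. Length comes out at 358–360 mm and the notch at 40 mm, both good. Heights agree within 8 mm between views. The notch centre is near world y≈10, and the rib should be at x≈506–514. I'll shut the fingers, square the tool and go above ledge_left.

Request:
{"op": "play_rows", "data": {"series": [[[0,0,0,-5.5],[0,0,0,-5.5],[0,0,0,-5.5],[0,0,0,-5.3],[0,0,0,0]]], "fingers": 1, "force": 40}}

```text
time: 0.52
eef_pos: [232.6, 579.6, 230.8]
tool_rot: [0.0, -3.141, 0.002]
contact_force: [0.3, 1.0, 0.3]
grip_width: 0.296
grasp_force: 0.0
```

Request:
{"op": "play_rows", "data": {"series": [[[-0.023,-0.03,0,0],[-0.023,-0.03,0,0],[-0.023,-0.03,0,0],[-0.023,-0.03,0,0],[-0.023,-0.03,0,0],[-0.023,-0.03,0,0],[-0.023,-0.03,0,0],[-0.023,-0.03,0,0]]]}}

```text
time: 1.18
eef_pos: [417.2, 338.1, 231.2]
tool_rot: [-0.006, -3.141, 0.0]
contact_force: [-0.0, 0.3, -0.4]
grip_width: 0.002
grasp_force: 0.0
```

Request:
{"op": "play_rows", "data": {"series": [[[-0.02,-0.03,0.02,0],[-0.02,-0.03,0.02,0],[-0.02,-0.03,0.02,0],[-0.02,-0.025,0.02,0],[0,0,0,0],[0,0,0,0]]]}}

```text
time: 1.68
eef_pos: [496.5, 223.0, 149.9]
tool_rot: [-0.011, -3.138, 0.001]
contact_force: [-0.3, -0.2, 0.4]
grip_width: 0.0
grasp_force: 0.0
```

Square and above the ledge's left end. One wrist picture to refine the front edge and the end.

```bash
python3 - <<'E'
from rig import readout, eyes
import cv2,numpy as np
s=readout.read_state(); im=eyes.snapshot("wrist")
np.savez("w1.npz",p=s["eef_pos"],r=s["tool_rot"]); cv2.imwrite("pics/w1.png",im); print(s["eef_pos"])
E
```

```text
[496.52890146 222.97281366 149.88983166]
```

View pics/w1.png

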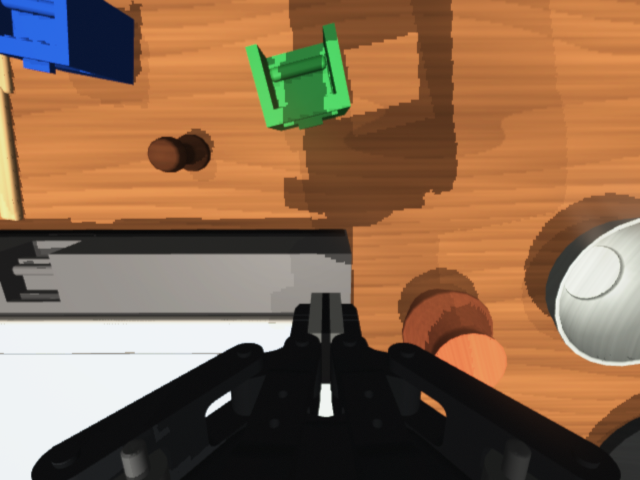

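The wrist view shows the ledge's front top edge at row ~253, its left end at column ~352, and the notch's near (left) lip at column ~50–52, rows 260–300. The fingertip is at (326,293) and the lid starts at row ~318.

```bash
cat >> h.py <<'E'
from scipy.spatial.transform import Rotation as Ro
W=eyes.camera_info("wrist")
def wz(f,p,z):
    d=np.load(f); R=Ro.from_rotvec(d["r"]).as_matrix(); T=W["T_tool_cam"]
    C=d["p"]+R@T[:3,3]; v=R@T[:3,:3]@np.linalg.solve(W["intrinsics"],[*p,1]); return C+v*(z-C[2])/v[2]
E
python3 - <<'E'
from h import *
np.set_printoptions(precision=1,suppress=True)
for n,p,z in(("FLcorner",(352,253),70),("front200",(200,253),70),("backL",(352,306),70),("lidedge",(200,320),79),("notchlip",(50,272),70),("notchlipback",(60,300),70),("stamp",(192,150),5),("green",(310,60),20)): print(n,wz("w1.npz",p,z))
E
```

```text
FLcorner [495.6 241.8  70. ]
front200 [494.8 134.6  70. ]
backL [537.1 242.5  70. ]
lidedge [542.8 132.1  79. ]
notchlip [508.4  25.1  70. ]
notchlipback [530.6  26.9  70. ]
stamp [426.2 112.8   5. ]
green [363.4 212.8  20. ]
```

Measurements agree: front at x≈495, near lip at y≈26, rib centre at x≈510. Now down at x≈508, then creep to touch.

Request:
{"op": "play_rows", "data": {"series": [[[-0.012,0,0.02,0],[0,0,0.02,0],[0,0,0.02,0],[0,0,0.01,0],[0,0,0,0],[0,0,0,0]]]}}

```text
time: 2.23
eef_pos: [507.8, 225.6, 81.7]
tool_rot: [-0.0, -3.141, -0.0]
contact_force: [-0.1, -0.8, 1.2]
grip_width: 0.002
grasp_force: 0.0
```

Request:
{"op": "play_rows", "data": {"series": [[[0,0,0.002,0],[0,0,0.002,0],[0,0,0.002,0],[0,0,0.002,0],[0,0,0,0],[0,0,0,0]]]}}

```text
time: 2.73
eef_pos: [508.4, 224.5, 73.4]
tool_rot: [0.002, 3.142, -0.0]
contact_force: [0.1, 0.0, 0.3]
grip_width: 0.002
grasp_force: 0.0
```

Request:
{"op": "play_rows", "data": {"series": [[[0,0,0.002,0],[0,0,0.001,0],[0,0,0.001,0],[0,0,0.001,0],[0,0,0,0],[0,0,0,0]]]}}

```text
time: 3.23
eef_pos: [508.4, 224.6, 70.1]
tool_rot: [0.002, 3.141, -0.0]
contact_force: [-2.5, -1.3, 12.4]
grip_width: 0.005
grasp_force: 6.4
```

Touching with 12 N at z=70, grasp point at chest y≈+162 mm. Sliding along to the robot's right.

Request:
{"op": "play_rows", "data": {"series": [[[0,-0.01,0,0],[0,-0.01,0,0],[0,-0.01,0,0],[0,-0.01,0,0],[0,-0.01,0,0],[0,-0.01,0,0],[0,-0.01,0,0],[0,-0.01,0,0]]]}}

```text
time: 3.9
eef_pos: [510.4, 145.8, 70.1]
tool_rot: [0.004, 3.136, 0.004]
contact_force: [0.4, 5.8, 10.3]
grip_width: -0.001
grasp_force: 5.0
```

Request:
{"op": "play_rows", "data": {"series": [[[0,-0.01,0,0],[0,-0.01,0,0],[0,-0.01,0,0],[0,-0.01,0,0],[0,-0.01,0,0],[0,-0.01,0,0],[0,-0.01,0,0],[0,0,0,0]]]}}

```text
time: 4.57
eef_pos: [510.0, 74.2, 70.0]
tool_rot: [0.005, 3.137, 0.001]
contact_force: [-0.3, 0.9, 12.3]
grip_width: -0.003
grasp_force: 5.9
```

Request:
{"op": "play_rows", "data": {"series": [[[0.001,-0.005,0,0],[0,-0.005,0,0],[0,-0.005,0,0],[0,-0.005,0,0],[0,-0.005,0,0],[0,-0.005,0,0],[0,-0.005,0,0],[0,0,0,0]]]}}

```text
time: 5.23
eef_pos: [508.6, 40.4, 70.0]
tool_rot: [0.005, 3.138, 0.003]
contact_force: [-0.5, 4.6, 12.4]
grip_width: -0.003
grasp_force: 6.3
```

Request:
{"op": "play_rows", "data": {"series": [[[0,-0.003,0,0],[0,-0.003,0,0],[0,-0.003,0,0],[0,-0.003,0,0],[0,0,0,0]]]}}

```text
time: 5.65
eef_pos: [508.5, 28.7, 70.0]
tool_rot: [0.005, 3.138, 0.003]
contact_force: [-0.1, 5.8, 13.3]
grip_width: 0.004
grasp_force: 6.4
```

Request:
{"op": "play_rows", "data": {"series": [[[0,-0.003,0,0],[0,-0.003,0,0],[0,-0.003,0,0],[0,0,0,0]]]}}

```text
time: 5.98
eef_pos: [507.6, 18.4, 68.8]
tool_rot: [0.002, 3.14, -0.001]
contact_force: [0.1, 0.2, -0.4]
grip_width: 0.001
grasp_force: 0.0
```

Request:
{"op": "play_rows", "data": {"series": [[[0,-0.003,0,0],[0,-0.003,0,0],[0,-0.003,0,0],[0,0,0,0]]]}}

```text
time: 6.32
eef_pos: [507.0, 8.9, 68.0]
tool_rot: [-0.003, -3.141, 0.0]
contact_force: [-0.3, 0.2, 0.2]
grip_width: -0.006
grasp_force: 0.0
```

It dropped at y≈20, and the finger is now free in the notch at z=68. Pressing the catch.

Request:
{"op": "play_rows", "data": {"series": [[[0,-0.001,0.003,0],[0,0,0.003,0],[0,0,0.002,0],[0,0,0.001,0],[0,0,0.001,0],[0,0,0,0]]]}}

```text
time: 6.82
eef_pos: [503.8, 8.8, 58.1]
tool_rot: [-0.001, -3.135, -0.0]
contact_force: [-5.8, -2.1, 7.2]
grip_width: -0.004
grasp_force: 3.7
```

Request:
{"op": "play_rows", "data": {"series": [[[-0.001,0,0.001,0],[0,0,0.001,0],[0,0,0.001,0],[0,0,0,0],[0,0,0,0],[0,0,0,0]]]}}

```text
time: 7.32
eef_pos: [504.4, 9.2, 55.2]
tool_rot: [-0.001, -3.134, -0.001]
contact_force: [-6.0, -0.8, 8.2]
grip_width: -0.002
grasp_force: 4.2
```

```bash
python3 - <<'E'
from rig import eyes
import cv2
cv2.imwrite("pics/s2.png",cv2.resize(eyes.snapshot("scene")[150:350,240:480],None,fx=3,fy=3))
E
```

```text
(no output)
```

View pics/s2.png

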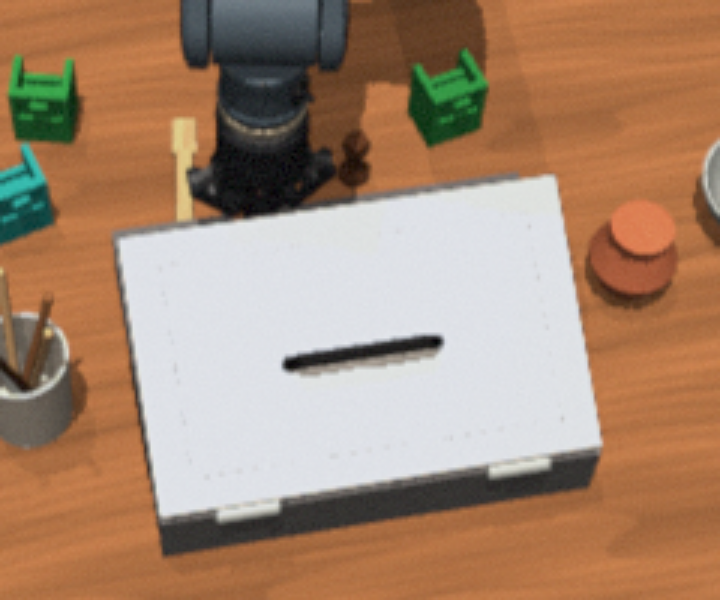

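The lid is released: its front edge (from (118,235) to (555,180)) has risen to cover the ledge and leans on the hand. Withdrawing up and towards the robot.

Request:
{"op": "play_rows", "data": {"series": [[[0.004,0,-0.008,0],[0.01,0,-0.012,0],[0.015,0,-0.015,0],[0.015,0,-0.015,0],[0.015,0,-0.015,0],[0.015,0,-0.015,0],[0.015,0,-0.015,0],[0.015,0,-0.015,0]]]}}

```text
time: 8.03
eef_pos: [403.4, 8.9, 166.1]
tool_rot: [0.002, 3.141, -0.0]
contact_force: [-1.0, -0.0, 0.0]
grip_width: -0.001
grasp_force: 0.0
```

Request:
{"op": "play_rows", "data": {"series": [[[0.005,0,-0.02,0],[0,0,-0.02,0],[0,0,-0.02,0],[0,0,-0.02,0],[0,0,0,0],[0,0,0,0],[0,0,0,0],[0,0,0,0]]]}}

```text
time: 8.7
eef_pos: [398.2, 9.0, 244.3]
tool_rot: [-0.002, -3.139, -0.001]
contact_force: [0.9, -0.1, 0.4]
grip_width: 0.002
grasp_force: 0.0
```

Request:
{"op": "play_rows", "data": {"series": [[[0,0,0,0],[0,0,0,0],[0,0,0,0],[0,0,0,0],[0,0,0,0],[0,0,0,0],[0,0,0,0],[0,0,0,0]]]}}

```text
time: 9.37
eef_pos: [399.1, 8.8, 245.3]
tool_rot: [0.002, 3.142, -0.0]
contact_force: [-0.1, 0.6, -0.4]
grip_width: -0.005
grasp_force: 0.0
```

Request:
{"op": "play_rows", "data": {"series": [[[0,0,0,0],[0,0,0,0],[0,0,0,0],[0,0,0,0],[0,0,0,0],[0,0,0,0],[0,0,0,0],[0,0,0,0]]]}}

```text
time: 10.03
eef_pos: [399.1, 8.8, 245.3]
tool_rot: [-0.002, -3.142, 0.0]
contact_force: [-0.9, -1.1, -0.5]
grip_width: -0.001
grasp_force: 0.0
```

Request:
{"op": "play_rows", "data": {"series": [[[0,0,0,0],[0,0,0,0],[0,0,0,0],[0,0,0,0],[0,0,0,0],[0,0,0,0],[0,0,0,0],[0,0,0,0]]]}}

```text
time: 10.7
eef_pos: [399.1, 8.8, 245.3]
tool_rot: [-0.002, -3.142, -0.0]
contact_force: [0.1, 0.3, -0.1]
grip_width: 0.003
grasp_force: 0.0
```

Request:
{"op": "play_rows", "data": {"series": [[[0,0,0,0],[0,0,0,0],[0,0,0,0],[0,0,0,0],[0,0,0,0],[0,0,0,0],[0,0,0,0],[0,0,0,0]]]}}

```text
time: 11.37
eef_pos: [399.1, 8.8, 245.3]
tool_rot: [-0.002, -3.142, -0.0]
contact_force: [-0.5, 0.5, -1.0]
grip_width: 0.001
grasp_force: 0.0
```

```bash
python3 - <<'E'
from rig import eyes
import cv2
cv2.imwrite("pics/s3.png",eyes.snapshot("scene"))
E
```

```text
(no output)
```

View pics/s3.png

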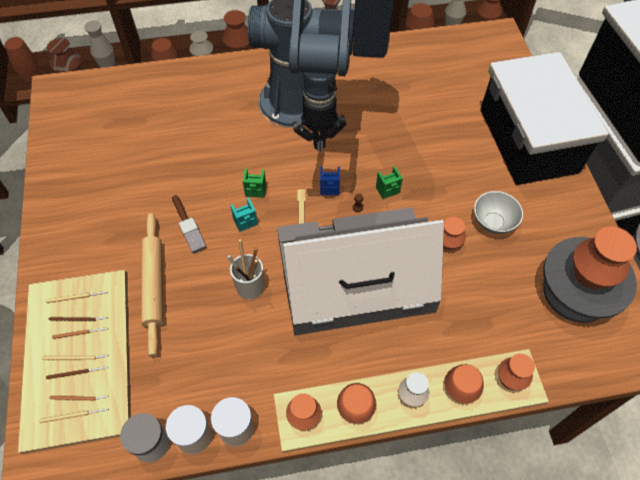

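The lid is up: its top edge runs from (281,243) to (443,222), the hand is clear, and the bystanders look unmoved. I'll check the lid angle by projection, then hand in.

```bash
python3 - <<'E'
from h import *
for a in(.6,.8,.9,1.0,1.1,1.2):
    r=[]
    for y in(242,-117):
        p=P["scene"]@[769-228*np.cos(a)-9*np.sin(a),y,70+228*np.sin(a)+9*np.cos(a),1]; r+=list((p[:2]/p[2]).round())
    print(a,r)
E
```

```text
0.6 [np.float64(428.0), np.float64(202.0), np.float64(278.0), np.float64(224.0)]
0.8 [np.float64(433.0), np.float64(204.0), np.float64(279.0), np.float64(227.0)]
0.9 [np.float64(436.0), np.float64(206.0), np.float64(280.0), np.float64(229.0)]
1.0 [np.float64(439.0), np.float64(209.0), np.float64(281.0), np.float64(233.0)]
1.1 [np.float64(442.0), np.float64(214.0), np.float64(282.0), np.float64(238.0)]
1.2 [np.float64(445.0), np.float64(219.0), np.float64(283.0), np.float64(244.0)]
```

The observed edge fits about 1.1–1.2 rad, so the lid is fully open.

```bash
python3 -c "
from rig import workorder
print(workorder.finish_job())"
```

```text
the job is handed in; nothing more can be done
None
```

The chest lid sprung open to about 1.1 rad after the fingertip ran along the ledge and pressed the catch; the hand is clear, the things around the chest look unmoved in the last picture, and the job is handed in (no verdict was returned).

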